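Inspect a mounted specimen through a hand loupe at the gauge height

ROBOT

A 7-joint arm with a two-finger parallel gripper is mounted at the origin on a cart in front of the work surface, level with it; the furniture and walls round the work are solid. World frame = base frame: x ahead of the robot, y to its left, z up, the work surface at z = 0. Lengths are in m, angles in rad, forces in N, time in s.
With the tool pointing down it reaches from about 0.425 to 0.875 m from the base axis. Payload 9.9 kg.
Tool frame: the origin (TCP) lies midway between the tips of the shut fingers; the grasp point (between the pads) lies 19 mm behind it; y points along the fingers, z is the direction in which the jaws open and shut, and the axes are right-handed (so a half turn about y gives the same grasp; the last joint's range is limited). The gripper opens to 85 mm and grips with 20 to 120 N. Pads are 22 mm wide; open, the fingers measure 114 mm over their backs; the gripper's body (76 mm by 85 mm) begins 54 mm behind the grasp point. The pads swing forward as they close: fully open they stand 13 mm farther back than shut.
Start: joints at [1.071, 0.576, 0.025, 1.437, -0.015, 1.129, -0.057], TCP at [0.273, -0.617, 0.231] pointing down, gripper open.
Joint ranges: [-2.76, 2.76], [-0.34, 2.15], [-1.52, 1.57], [0.19, 2.46], [-1.09, 4.23], [0.17, 1.99], [-2.82, 2.82]. Speed limits (rad/s): [2.22, 2.22, 3.01, 3.01, 3.14, 3.14, 3.14].

INTERFACE

Orientations are given as a 3x3 rotation matrix whose columns are the frame's x, y, z axes.
In Python, from station import ctrl, optics gives the robot as it stands. The module is installed in compiled form; this text tells all that it offers.
- The arm moves only by the shell command python3 -m creep 'ROWS' [OPENING] [FORCE]. ROWS is JSON, a list that holds one entry, the list of rows, each a list of 4 numbers: the shift along the tool's x, y, z as a fraction of full scale, then the turn about the tool's y as a fraction of full scale. A call has 1 to 20 rows; each row is the pose to reach, as a shift and turn from the pose commanded when the call began, along the tool's axes at that moment; what a row does not reach only later rows make up. Full scale, the value 1, is 250 mm for a shift and 120 degrees for a turn. A row lasts 1/10 s, in which the tool goes at most 50 mm and 8.59 degrees, less where a joint would pass 70% of its speed; a pose out of reach is approached as far as the arm can. A call with a number of a shift or a turn outside -1 to 1 is refused whole. A call with a gripper value outside its range is refused whole. OPENING is the opening, from 0 (shut) to 1 (fully open), set as the call begins (- or left out, the last holds). The fingers move at their own pace and stop on an object; FORCE is the grip in N (left out, the last holds). Time passes only in rows, so rows that repeat a pose let the fingers close. It gives the time, the measured TCP pose, the force and the opening at its end, in the units of the state.
- ctrl.read_state(): the state, without advancing time (a new reading comes with each control period).
- optics.grab_frame(name): name is "scene" or "top" or "wrist"; returns a dict with "image" (384x512x3 uint8, blue, green, red), "vfov" (degrees; the focal length in pixels is half the picture's height over the tangent of half this angle, whatever the lens; pixels are square), "cx", "cy" (the principal point, pixels), "view" (4x4, takes a point from world to camera coordinates). Camera axes: x right, y down, z forward; pixel columns grow to the right and rows downward; lengths in m; the calibration is good to about 2 mm. A picture is of the moment at which its call begins. There is no depth.
- ctrl.job_done(): hands the job in, once; it reports no verdict.
The state is a dict: "clock": time; "qpos": joint angles; "qvel": joint speeds; "joint_efforts": joint torques, N m; "position": TCP position; "tcp_rot": TCP orientation; "wrist_force": force on the tool from outside, world axes, zero at the start; "moment": the same for the moment, N m; "opening": finger opening in m.
Only numpy, scipy, OpenCV 4.12 (cv2) and the standard library are available. Lean on these libraries where they do the work, as an engineer would, in place of code of your own. Each camera call takes 0.05 s, during which the arm holds its last target.

TASK

Stand the red round specimen on the worktop midway between the two bare iron coupons, face up, and let go of it. Then pick up the blue-handled hand loupe and hold it still and level with its lens centred over the red specimen, the middle of the lens at the height shown by the gauge's red pointer; finish while still holding it there. Do not disturb the coupons, the other two specimens or the gauge.

Things in the scene. Friction and masses are not known exactly. Their poses are not given: they have to be found in the camera images.
- red_specimen: Red resin-mounted metal specimen, a flat cylinder 38 mm in diameter and 20 mm high, 60 g; polished metal triangle on its top face. Starts upright on the worktop in a row with the two other specimens that runs along world x near the left edge of the worktop, neighbours 60 mm or more apart, in any order; free room on the row's two long sides. Origin: centre of its underside; z up.
- green_specimen: Green resin specimen, cylinder 30 mm in diameter, 18 mm high; a bystander, must stay. Origin: centre of its underside.
- black_specimen: Black resin specimen, cylinder 30 mm in diameter, 17 mm high; a bystander, must stay. Origin: centre of its underside.
- coupon_a: Bare grey cast-iron coupon, block 22 (its x) x 30 (its y) x 24 mm high. Origin: centre of its underside. Its x axis points at coupon_b, whose centre is 120 mm away; the red specimen belongs at the midpoint, 60 mm from each. Loose; must stay.
- coupon_b: Bare grey cast-iron coupon, block 18 (its x) x 45 (its y) x 16 mm high, turned the same way as coupon_a. Origin: centre of its underside. Loose; must stay.
- loupe: Hand loupe lying flat on the worktop, 90 g: a dark steel ring 64 mm in outer diameter and 18 mm high with a glass lens, and a blue handle. Origin: under the lens centre, on the ring's underside. x points from the lens along the handle, z up. The handle is a bar 20 mm wide (y) and 18 mm high (z 0 to 18 mm), flat-sided, from x = 50 to 134 mm; the centre of mass lies close to x = 75 mm.
- loupe_lens (a point): Centre of the loupe's lens, 9 mm above the loupe's underside (half the height of the ring).
- loupe_grip (a point): Place to grip the loupe: centre of the handle's section, 80 mm from the lens centre along x and at the same height as the lens centre. It lies between a closed grey case (60 mm high, its near side at y = -0.13) and a microscope whose eyepieces, at y below -0.42, reach 0.38 m high.
- gauge: Fixed height gauge: grey base 60 x 60 x 16 mm, thin steel post 12 mm thick up to 178 mm high, with a stiff sliding collar (22 mm in diameter) carrying a red pointer. Origin: centre of the base's underside. The pointer sticks out along the gauge's -y, 39 mm from the post's axis.
- focus_mark (a point): Tip of the gauge's red pointer. Its height above the worktop (85 to 145 mm, preset differently each time) is the height at which the middle of the lens is to be held. Beyond the work and right of the gauge stands a fixed hand press whose lever reaches toward the robot to about x = 0.63 at y about 0.12, up to 0.31 m high.

How it is judged:
By the outcome, as a careful person would: the job done as asked, in the order asked, and still so for the second after the job is handed in, while the arm keeps its last pose, push and grip.
It also fails if it takes over 64 s, if anything falls off the work surface, if the arm or the gripper's body presses on something with over 40 N, if the wrist force passes 120 N, or if a joint passes its speed limit or range.

## Working session

There is one attempt and no reset: what is moved stays moved. The work goes in short steps, Python scripts to look and compute and a shell command to move; the robot and the scene stay as the last step left them, time stands still between calls to the robot, and variables do not carry over. Pictures are saved under pics/ and viewed, and the job is handed in when it is done.

```bash
mkdir -p pics; cat > h.py <<'E'
import numpy as np, cv2
from station import ctrl, optics
def grab(n,tag):
    f=optics.grab_frame(n); f['image']=np.array(f['image']); cv2.imwrite(f'pics/{tag}.png',f['image']); 
    np.savez(f'{tag}.npz',**f); return f
def load(tag):
    return dict(np.load(f'{tag}.npz'))
def K(f):
    h=f['image'].shape[0]; return h/2/np.tan(np.radians(float(f['vfov']))/2)
def ray(f,u,v):
    F=K(f); V=np.array(f['view']); R=V[:3,:3]; t=V[:3,3]
    return -R.T@t, R.T@np.array([(u-f['cx'])/F,(v-f['cy'])/F,1.])
def onz(f,u,v,z):
    c,d=ray(f,u,v); return c+d*(z-c[2])/d[2]
def proj(f,p):
    V=np.array(f['view']); q=V[:3,:3]@np.array(p)+V[:3,3]; F=K(f); return q[0]/q[2]*F+f['cx'],q[1]/q[2]*F+f['cy']
def tri(rs):
    A=np.zeros((3,3));b=np.zeros(3)
    for c,d in rs:
        d=d/np.linalg.norm(d);P=np.eye(3)-np.outer(d,d);A+=P;b+=P@c
    return np.linalg.solve(A,b)
E
python3 - <<'E'
from h import *
np.set_printoptions(precision=4,suppress=True)
for n in ['scene','top','wrist']:
    f=grab(n,n+'0'); print(n,f['vfov'],f['cx'],f['cy']); print(f['view'])
s=ctrl.read_state(); print({k:np.round(v,4) for k,v in s.items()})
E
```

```text
scene 50.35593707840989 258.05302591082005 190.37272348014744
[[-0.7718 -0.6355 -0.0183  0.451 ]
 [-0.4708  0.5906 -0.6553  0.2893]
 [ 0.4273 -0.4972 -0.7551  0.8696]
 [ 0.      0.      0.      1.    ]]
top 48.74761686168405 265.4796302902094 188.60238881522673
[[ 0.0132 -0.9999  0.0096  0.0357]
 [-0.987  -0.0145 -0.1599  0.5713]
 [ 0.16   -0.0073 -0.9871  1.4057]
 [ 0.      0.      0.      1.    ]]
wrist 64.80076184636103 259.9769312411769 191.08841083877405
[[ 0.404  -0.9148 -0.0012 -0.675 ]
 [-0.8767 -0.3875  0.285  -0.0365]
 [-0.2612 -0.1141 -0.9585  0.3793]
 [ 0.      0.      0.      1.    ]]
{'clock': np.float64(0.15), 'qpos': array([ 1.0712,  0.5763,  0.0248,  1.4377, -0.015 ,  1.129 , -0.0565]), 'qvel': array([-0.0008, -0.0018,  0.0019, -0.0026, -0.0007,  0.0008,  0.0001]), 'joint_efforts': array([  0.0032, -76.6265,   2.2528, -28.6183,   0.0155,   0.0098,
         0.    ]), 'position': array([ 0.2726, -0.6171,  0.2306]), 'tcp_rot': array([[-0.9147, -0.0005,  0.404 ],
       [-0.404 ,  0.0011, -0.9147],
       [ 0.    , -1.    , -0.0013]]), 'wrist_force': array([-0.6687, -0.1074, -0.2019]), 'moment': array([ 0.0335, -0.0066,  0.0089]), 'opening': np.float64(0.0855)}
```

View pics/scene0.png

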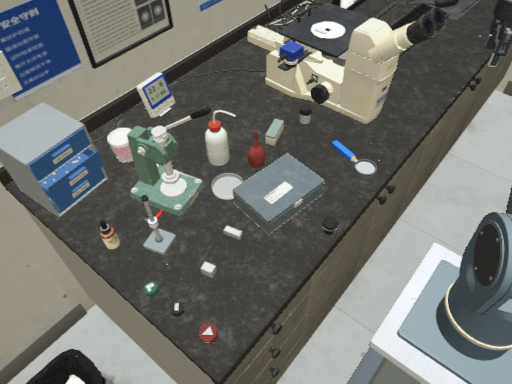

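View pics/top0.png

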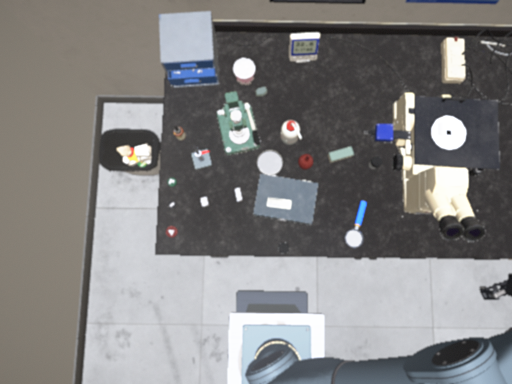

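View pics/wrist0.png

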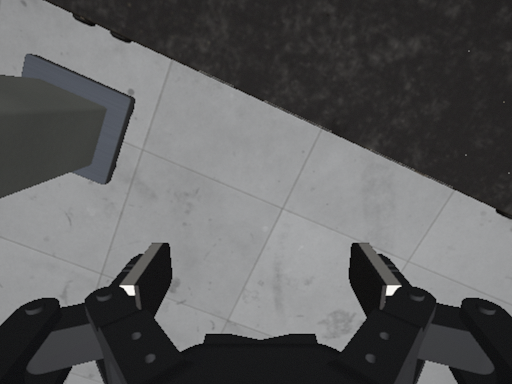

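The scene view shows red (208,332), black (177,309) and green (151,288) in a row. The coupons are at (208,269) and (232,231), the gauge is near (158,238) with its pointer at about (157,215), and the loupe lens is at (365,167). In the top view red is at (171,231), the coupons at (204,201) and (238,194), and the loupe at (354,239). Next I'll measure them.

```bash
python3 - <<'E'
from h import *
np.set_printoptions(precision=4,suppress=True)
rois={'scene':dict(red=(192,318,226,350),green=(140,278,162,300),black=(166,298,188,320),ca=(198,258,220,280),cb=(220,222,246,242),ptr=(148,204,168,226),blue=(325,135,360,165),gbase=(140,226,180,256)),
'top':dict(red=(160,220,182,242),green=(164,175,180,188),black=(164,198,180,210),ca=(196,193,212,210),cb=(230,184,246,204),ptr=(190,145,214,170),blue=(350,196,372,232),lens=(340,226,368,252))}
z={'red':.01,'green':.009,'black':.017,'ca':.024,'cb':.016,'blue':.009,'ptr':.1,'lens':.009,'gbase':.016}
for n in rois:
  f=load(n+'0'); im=f['image']; hsv=cv2.cvtColor(im,cv2.COLOR_BGR2HSV); H,S,V=[hsv[...,i].astype(int) for i in range(3)]
  for k,(a,b,c,d) in rois[n].items():
    m={'red':(S>110)&((H<8)|(H>172))&(V>60),'ptr':(S>120)&((H<8)|(H>172))&(V>90),'green':(S>90)&(H>50)&(H<90)&(V>40),'blue':(S>120)&(H>95)&(H<125)&(V>80),'ca':(S<40)&(V>120),'cb':(S<40)&(V>120),'black':(V>150),'lens':V>130,'gbase':V>110}[k]
    M=np.zeros(m.shape,np.uint8); M[b:d,a:c]=m[b:d,a:c]
    if not M.any(): print(n,k,'none');continue
    cs,_=cv2.findContours(M,0,cv2.CHAIN_APPROX_NONE); q=max(cs,key=cv2.contourArea)
    x,y,w,h=cv2.boundingRect(q); ys,xs=np.nonzero(M); r=cv2.minAreaRect(q)
    print(n,k,'mean',xs.mean().round(1),ys.mean().round(1),'bbox',x,y,w,h,'n',len(xs),'rect',np.round(r[0],1),np.round(r[1],1),round(r[2],1),'P',onz(f,xs.mean(),ys.mean(),z[k])[:2])
  # crops
f=load('scene0');im=f['image']
cv2.imwrite('pics/c1.png',cv2.resize(im[190:350,130:260],None,fx=4.5,fy=3.7*4.5/4.5,interpolation=cv2.INTER_CUBIC))
f=load('top0');im=f['image']
cv2.imwrite('pics/c2.png',cv2.resize(im[140:245,160:260],None,fx=5.6,fy=5.6,interpolation=cv2.INTER_CUBIC))
E
```

```text
scene red mean 208.2 333.1 bbox 199 323 19 21 n 220 rect [208.3 332.9] [19.6 17.7] 71.6 P [0.4198 0.3647]
scene green mean 152.1 289.7 bbox 144 282 14 14 n 94 rect [151.8 289.5] [11.1 13. ] 56.3 P [0.5895 0.3727]
scene black mean 176.2 306.5 bbox 174 303 5 8 n 35 rect [176.  306.5] [7. 4.] 90.0 P [0.513  0.3679]
scene ca mean 207.6 267.9 bbox 200 261 16 16 n 149 rect [207.7 268.1] [14.2 11.8] 23.2 P [0.523  0.2579]
scene cb mean 232.5 231.4 bbox 223 225 19 14 n 145 rect [232.4 231.7] [18.8  8.7] 21.8 P [0.5507 0.141 ]
scene ptr mean 158.6 213.6 bbox 155 210 8 9 n 34 rect [158.5 213.1] [4.1 8.9] 31.0 P [0.6762 0.2525]
scene blue mean 342.4 149.6 bbox 331 140 25 21 n 216 rect [342.5 149.7] [26.   8.8] 39.8 P [ 0.4968 -0.2901]
scene gbase mean 158.7 240.0 bbox 143 226 33 29 n 538 rect [157.7 239.8] [27.4 24.4] 24.8 P [0.6762 0.2746]
top red mean 172.7 230.5 bbox 170 227 5 2 n 17 rect [172.  227.5] [1. 4.] 90.0 P [0.4256 0.3614]
top green mean 173.2 184.0 bbox 172 184 1 2 n 4 rect [172.  184.5] [1. 0.] -90.0 P [0.5883 0.3675]
top black mean 171.7 204.2 bbox 169 202 6 5 n 19 rect [171.8 204.3] [2.8 4.9] 45.0 P [0.516  0.3676]
top ca mean 204.0 201.1 bbox 200 196 9 11 n 79 rect [203.9 201.1] [9.9 8. ] 76.0 P [0.5275 0.2555]
top cb mean 238.0 193.9 bbox 234 187 9 15 n 96 rect [238.  193.9] [14.3  6.7] 78.7 P [0.5554 0.1391]
top ptr mean 205.4 151.5 bbox 202 150 8 4 n 15 rect [205.5 151.4] [1.6 7.6] 71.6 P [0.6846 0.2463]
top blue mean 360.6 211.8 bbox 354 200 13 25 n 187 rect [360.6 211.8] [ 7.9 24. ] 14.9 P [ 0.4995 -0.2897]
top lens mean 353.7 237.3 bbox 345 226 18 22 n 276 rect [353.2 237. ] [20.1 17.4] 73.3 P [ 0.4106 -0.2637]
```

View pics/c1.png

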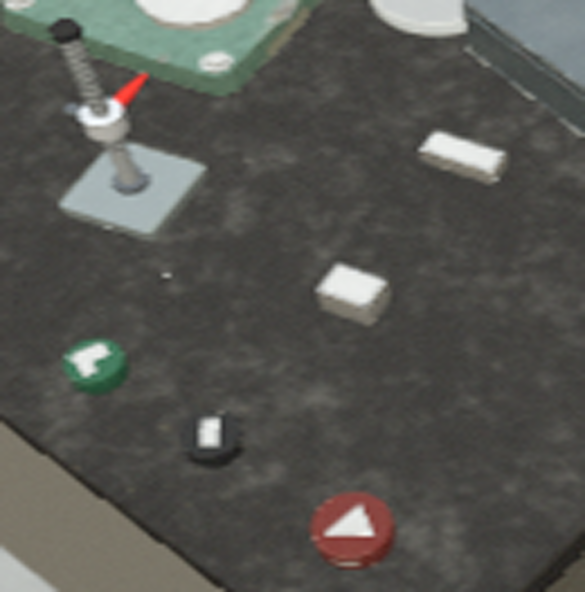

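View pics/c2.png

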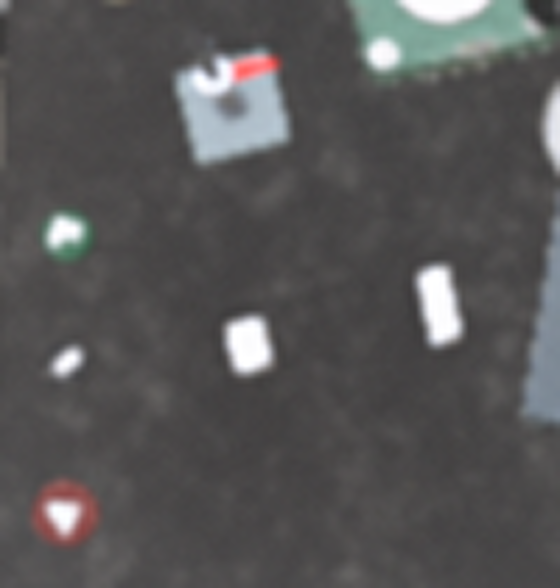

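```bash
cat >> h.py <<'E'
def plan(p,az=None,quiet=False):
    """target world TCP p, azimuth (deg) of tool z"""
    s=ctrl.read_state(); R=np.array(s['tcp_rot']); d=R.T@(np.array(p)-s['position'])
    cur=np.degrees(np.arctan2(R[1,2],R[0,2])); az=cur if az is None else az
    t=-((az-cur+180)%360-180)
    print('cur',np.round(s['position'],4),'az',round(cur,2),'clk',s['clock'],'open',round(float(s['opening']),4),'F',np.round(s['wrist_force'],1),'| row',np.round(d/.25,4),round(t/120,4),'rows>=',np.ceil(max(np.linalg.norm(d)/.05,abs(t)/8.59)))
E
python3 - <<'E'
from h import *
np.set_printoptions(precision=4,suppress=True)
s=ctrl.read_state(); f=load('wrist0'); c,d=ray(f,256,192); R=np.array(s['tcp_rot'])
print('cam in tool',R.T@(c-s['position']),'dir',R.T@d)
t=load('top0')
for z in (.3,.38): print('eyep',onz(t,450,228,z),onz(t,474,233,z))
print('case',[onz(t,*p,.06)[:2] for p in((258,176),(318,180),(310,222),(254,215))])
plan([.40,-.40,.231],-30); plan([.45,-.1,.231],0)
# loupe
m=load('top0')['image'][190:256,330:380]; cv2.imwrite('pics/c3.png',cv2.resize(m,None,fx=8,fy=8,interpolation=cv2.INTER_CUBIC))
E
```

```text
cam in tool [-0.0731 -0.1426  0.0006] dir [ 0.2879  0.9577 -0.0131]
eyep [ 0.4259 -0.4702  0.3   ] [ 0.4129 -0.5364  0.3   ]
eyep [ 0.4199 -0.4346  0.38  ] [ 0.4078 -0.4963  0.38  ]
case [array([0.6116, 0.0698]), array([ 0.6008, -0.1347]), array([ 0.4572, -0.1069]), array([0.4781, 0.0811])]
cur [ 0.2726 -0.6171  0.2306] az -66.17 clk 0.15 open 0.0855 F [-0.7 -0.1 -0.2] | row [-0.8171 -0.0007 -0.5886] -0.3014 rows>= 6.0
cur [ 0.2726 -0.6171  0.2306] az -66.17 clk 0.15 open 0.0855 F [-0.7 -0.1 -0.2] | row [-1.4849  0.0006 -1.6055] -0.5514 rows>= 11.0
```

```bash
python3 - <<'E'
from h import *
plan([.30,-.38,.231],-45)
E
```

```text
cur [ 0.2726 -0.6171  0.2306] az -66.17 clk 0.15 open 0.0855 F [-0.7 -0.1 -0.2] | row [-4.835e-01 -4.000e-04 -8.234e-01] -0.1764 rows>= 5.0
```

View pics/c3.png

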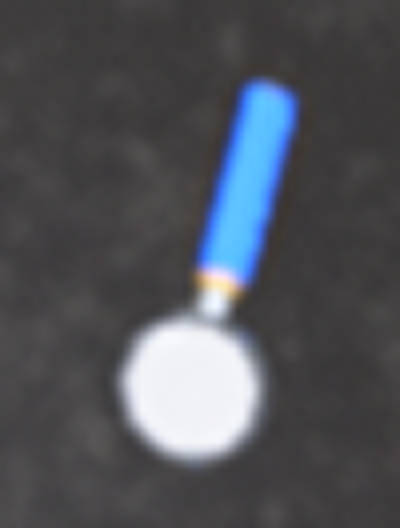

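The crop shows the loupe with its lens at about top (354,238). Its handle runs up to (364,201).

```bash
python3 -m creep '[[[-0.48,0,-0.82,-0.18],[-0.48,0,-0.82,-0.18],[-0.48,0,-0.82,-0.18],[-0.48,0,-0.82,-0.18],[-0.48,0,-0.82,-0.18],[-0.48,0,-0.82,-0.18],[-0.48,0,-0.82,-0.18],[-0.48,0,-0.82,-0.18]]]'; python3 - <<'E'
from h import *
plan([.43,-.17,.231],-20)
E
```

```text
clock: 0.95
position: [0.2995, -0.3824, 0.2313]
tcp_rot: [[-0.703, 0.0, 0.712], [-0.712, -0.001, -0.703], [0.0, -1.0, 0.0]]
wrist_force: [-0.2, -0.6, -0.9]
opening: 0.0858
cur [ 0.2995 -0.3824  0.2313] az -44.63 clk 0.95 open 0.0858 F [-0.2 -0.6 -0.9] | row [-9.715e-01  9.000e-04 -2.254e-01] -0.2052 rows>= 5.0
```

```bash
python3 -m creep '[[[-0.97,0,-0.22,-0.2],[-0.97,0,-0.22,-0.2],[-0.97,0,-0.22,-0.2],[-0.97,0,-0.22,-0.2],[-0.97,0,-0.22,-0.2],[-0.97,0,-0.22,-0.2],[-0.97,0,-0.22,-0.2],[-0.97,0,-0.22,-0.2]]]'; python3 - <<'E'
from h import *
grab('wrist','wl')
plan([.46,.05,.231],0)
E
```

```text
clock: 1.75
position: [0.4301, -0.1719, 0.231]
tcp_rot: [[-0.354, -0.001, 0.935], [-0.935, -0.0, -0.354], [0.001, -1.0, -0.001]]
wrist_force: [-0.3, 0.0, 0.3]
opening: 0.0858
cur [ 0.43  -0.172  0.231] az -20.76 clk 1.8 open 0.0852 F [-0.1 -0.2 -1. ] | row [-8.730e-01 -3.000e-04 -2.024e-01] -0.173 rows>= 5.0
```

View pics/wl.png

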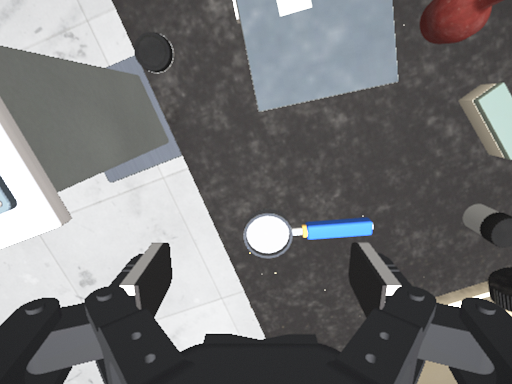

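The wrist view shows the loupe clearly, with the lens at (268,235) and the handle from (303,231) to (373,228).

```bash
python3 -m creep '[[[-0.87,0,-0.2,-0.17],[-0.87,0,-0.2,-0.17],[-0.87,0,-0.2,-0.17],[-0.87,0,-0.2,-0.17],[-0.87,0,-0.2,-0.17],[-0.87,0,-0.2,-0.17],[-0.87,0,-0.2,-0.17],[-0.87,0,-0.2,-0.17]]]'; python3 - <<'E'
from h import *
plan([.50,.27,.231],13.5)
E
```

```text
clock: 2.6
position: [0.4602, 0.0488, 0.2311]
tcp_rot: [[-0.007, -0.001, 1.0], [-1.0, -0.001, -0.007], [0.001, -1.0, -0.001]]
wrist_force: [-0.2, -0.8, 0.7]
opening: 0.0853
cur [0.4602 0.0488 0.2311] az -0.37 clk 2.6 open 0.0853 F [-0.2 -0.8  0.7] | row [-8.860e-01 -4.000e-04  1.534e-01] -0.1156 rows>= 5.0
```

```bash
python3 -m creep '[[[-0.88,0,0.15,-0.115],[-0.88,0,0.15,-0.115],[-0.88,0,0.15,-0.115],[-0.88,0,0.15,-0.115],[-0.88,0,0.15,-0.115],[-0.88,0,0.15,-0.115],[-0.88,0,0.15,-0.115],[-0.88,0,0.15,-0.115],[-0.88,0,0.15,-0.115]]]'; python3 - <<'E'
from h import *
grab('wrist','w1')
plan([.42,.364,.1],13.5)
E
```

```text
clock: 3.5
position: [0.4989, 0.2688, 0.2314]
tcp_rot: [[0.233, 0.0, 0.973], [-0.973, -0.001, 0.233], [0.001, -1.0, -0.0]]
wrist_force: [0.0, 0.7, 0.3]
opening: 0.0855
cur [0.4989 0.2692 0.2315] az 13.49 clk 3.55 open 0.0851 F [-0.7 -0.8 -0.2] | row [-0.4428  0.5255 -0.2184] -0.0001 rows>= 4.0
```

View pics/w1.png

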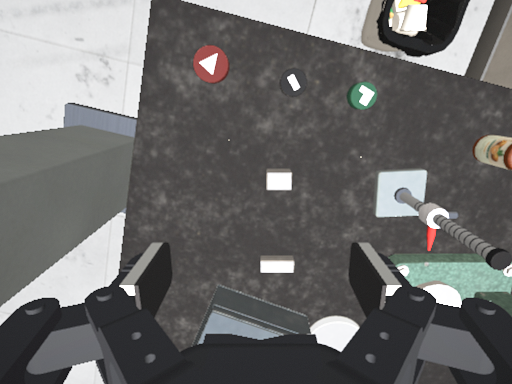

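The wrist view shows red at (211,64), the coupons at (279,180) and (277,263), and the pointer tip at about (431,250). I'll measure those now.

```bash
python3 - <<'E'
from h import *
np.set_printoptions(precision=4,suppress=True)
f=load('w1'); im=f['image']; hsv=cv2.cvtColor(im,cv2.COLOR_BGR2HSV); H,S,V=[hsv[...,i].astype(int) for i in range(3)]
def big(m,roi):
    a,b,c,d=roi; M=np.zeros(m.shape,np.uint8); M[b:d,a:c]=m[b:d,a:c]; cs,_=cv2.findContours(M,0,cv2.CHAIN_APPROX_NONE); return max(cs,key=cv2.contourArea)
red=(S>100)&((H<8)|(H>172))&(V>60)
q=big(red,(185,40,240,90)); (e,ax,an)=cv2.fitEllipse(q); print('red ell',np.round(e,1),np.round(ax,1),onz(f,*e,.011))
for n,z in(('ca',.024),('cb',.016)):
    roi=(255,160,305,198) if n=='ca' else (250,246,305,280)
    q=big((V>205)&(S<40),roi); r=cv2.minAreaRect(q); B=np.array([onz(f,u,v,z)[:2] for u,v in cv2.boxPoints(r)])
    print(n,np.round(r[0],1),np.round(r[1],1),r[2],'C',B.mean(0),'sides',np.linalg.norm(B[1]-B[0]),np.linalg.norm(B[2]-B[1]),np.degrees(np.arctan2(*(B[1]-B[0])[::-1])))
q=big(red&(S>130),(415,215,450,265)).reshape(-1,2); print('ptr',q[q[:,1].argmax()],q[q[:,1].argmin()])
def crop(t,r,n,s): cv2.imwrite(f'pics/{n}.png',cv2.resize(load(t)['image'][r[1]:r[3],r[0]:r[2]],None,fx=s,fy=s,interpolation=cv2.INTER_CUBIC))
crop('w1',(405,205,455,265),'c4',8); crop('scene0',(140,195,180,235),'c5',10); crop('top0',(185,140,220,175),'c6',10); crop('w1',(245,155,315,285),'c7',4)
# loupe from wl
f=load('wl'); im=f['image']; hsv=cv2.cvtColor(im,cv2.COLOR_BGR2HSV); H,S,V=[hsv[...,i].astype(int) for i in range(3)]
q=big((S>120)&(H>95)&(H<125)&(V>80),(295,210,385,250)); r=cv2.minAreaRect(q); print('handle',r,onz(f,*r[0],.012))
q=big(V>170,(240,205,296,262)); e,ax,an=cv2.fitEllipse(q); print('lens',e,ax,onz(f,*e,.009))
E
```

```text
red ell [210.6  63.7] [34. 38.] [0.4204 0.3647 0.011 ]
ca [279. 181.] [16. 24.] 90.0 C [0.5264 0.255 ] sides 0.02846953534471602 0.01977680142363704 13.462579649488
cb [277.  266.5] [11. 32.] 90.0 C [0.5544 0.1383] sides 0.04245254733210583 0.016562020177369227 13.45832063684289
ptr [427 250] [427 226]
handle ((339.3690490722656, 228.23191833496094), (18.46792221069336, 66.00435638427734), 85.76361083984375) [ 0.4968 -0.2883  0.012 ]
lens (267.4726867675781, 233.79830932617188) (37.07872772216797, 42.56999206542969) [ 0.4066 -0.2641  0.009 ]
```

View pics/c4.png

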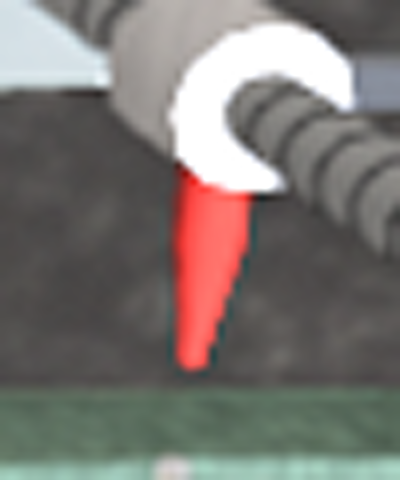

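View pics/c5.png

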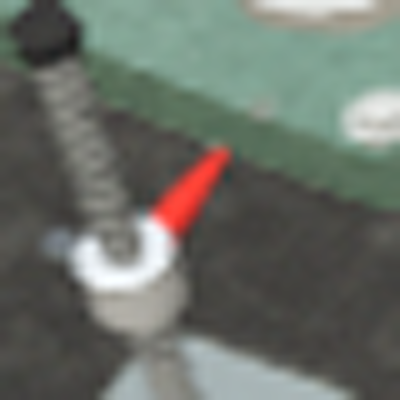

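View pics/c6.png

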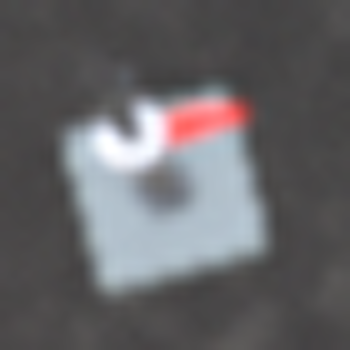

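View pics/c7.png

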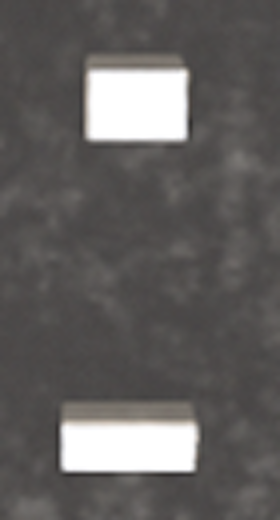

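```bash
python3 - <<'E'
from h import *
np.set_printoptions(precision=4,suppress=True)
P={'w1':(428.6,250.8),'scene0':(162.3,209.7),'top0':(209.7,151)}
R={k:ray(load(k),*v) for k,v in P.items()}
for ks in (['w1','scene0'],['w1','top0'],['scene0','top0'],list(P)):
    p=tri([R[k] for k in ks]); print(ks,p,[np.round(np.array(proj(load(k),p))-P[k],1) for k in ks])
plan([.4204,.3647,.12],13.5)
E
```

```text
['w1', 'scene0'] [0.7083 0.2235 0.0612] [array([-0.9,  0.1]), array([-0.4, -0.1])]
['w1', 'top0'] [0.6895 0.2337 0.0883] [array([-0.2,  0.1]), array([-0. , -0.1])]
['scene0', 'top0'] [0.6896 0.2335 0.0855] [array([-0.2, -0. ]), array([0.1, 0.1])]
['w1', 'scene0', 'top0'] [0.6896 0.2335 0.0868] [array([-1. , -0.5]), array([-0.4, -0.3]), array([0.1, 0. ])]
cur [0.4989 0.2692 0.2315] az 13.49 clk 3.55 open 0.0851 F [-0.7 -0.8 -0.2] | row [-0.4451  0.4455 -0.2162] -0.0001 rows>= 4.0
```

```bash
python3 -m creep '[[[-0.445,0,-0.216,0],[-0.445,0,-0.216,0],[-0.445,0,-0.216,0],[-0.445,0,-0.216,0],[-0.445,0.44,-0.216,0],[-0.445,0.44,-0.216,0],[-0.445,0.44,-0.216,0],[-0.445,0.44,-0.216,0],[-0.445,0.44,-0.216,0]]]' 0.8; python3 - <<'E'
from h import *
grab('wrist','w2')
plan([.4204,.3647,.002],13.5)
E
```

```text
clock: 4.45
position: [0.4209, 0.3668, 0.1231]
tcp_rot: [[0.235, 0.002, 0.972], [-0.972, 0.001, 0.235], [-0.001, -1.0, 0.002]]
wrist_force: [0.1, 1.0, 0.1]
opening: 0.0684
cur [0.421  0.3672 0.1235] az 13.58 clk 4.5 open 0.0685 F [ 0.1 -0.1  0.3] | row [ 0.0099  0.4861 -0.006 ] 0.0007 rows>= 3.0
```

View pics/w2.png

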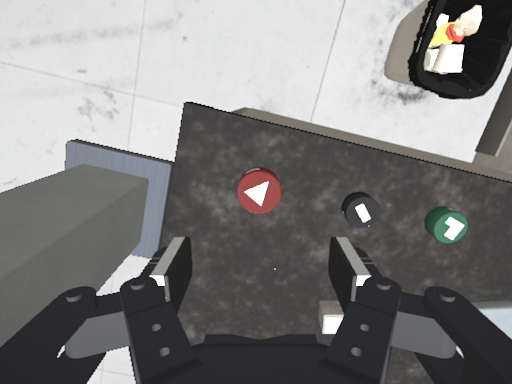

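The red specimen sits at (259,191), centred between the fingers. Black is well clear at (360,210).

```bash
python3 - <<'E'
from h import *
f=load('w2'); hsv=cv2.cvtColor(f['image'],cv2.COLOR_BGR2HSV); H,S,V=[hsv[...,i].astype(int) for i in range(3)]
M=((S>100)&((H<8)|(H>172))&(V>60)).astype(np.uint8); M[:,:225]=0;M[:,300:]=0
cs,_=cv2.findContours(M,0,cv2.CHAIN_APPROX_NONE);q=max(cs,key=cv2.contourArea); e=cv2.fitEllipse(q); print(e,onz(f,*e[0],.011))
plan([.4204,.3647,.002],13.5)
E
python3 -m creep '[[[0.01,0.2,-0.006,0],[0.01,0.3,-0.006,0],[0.01,0.4,-0.006,0],[0.01,0.44,-0.006,0],[0.01,0.48,-0.006,0],[0.01,0.48,-0.006,0],[0.01,0.48,-0.006,0],[0.01,0.48,-0.006,0]]]'
python3 - <<'E'
from h import *
plan([.4204,.3647,.002],13.5)
E
```

```text
((258.6283264160156, 190.81936645507812), (43.18973922729492, 44.925846099853516), 20.945341110229492) [0.42145851 0.36343351 0.011     ]
cur [0.421  0.3672 0.1235] az 13.58 clk 4.5 open 0.0685 F [ 0.1 -0.1  0.3] | row [ 0.0099  0.4861 -0.006 ] 0.0007 rows>= 3.0
clock: 5.3
position: [0.4195, 0.3641, 0.0024]
tcp_rot: [[0.235, 0.001, 0.972], [-0.972, 0.001, 0.235], [-0.001, -1.0, 0.002]]
wrist_force: [0.7, 0.2, 0.6]
opening: 0.0686
cur [0.4195 0.3641 0.0024] az 13.61 clk 5.3 open 0.0686 F [0.7 0.2 0.6] | row [-0.0016  0.0016  0.0041] 0.0009 rows>= 1.0
```

```bash
python3 -m creep '[[[0,0,0,0],[0,0,0,0],[0,0,0,0],[0,0,0,0],[0,0,0,0],[0,0,0,0],[0,0,0,0],[0,0,0,0],[0,0,0,0],[0,0,0,0]]]' 0.2 40
python3 - <<'E'
from h import *
grab('wrist','w3')
plan([.4204,.3647,.10],13.5)
E
```

```text
clock: 6.3
position: [0.4192, 0.3637, 0.002]
tcp_rot: [[0.235, 0.001, 0.972], [-0.972, 0.0, 0.235], [-0.0, -1.0, 0.001]]
wrist_force: [-0.9, -0.6, 7.4]
opening: 0.0367
cur [0.4191 0.3637 0.002 ] az 13.62 clk 6.35 open 0.0363 F [-0.8 -0.6  6.9] | row [-0.0027 -0.392   0.0062] 0.001 rows>= 2.0
```

View pics/w3.png

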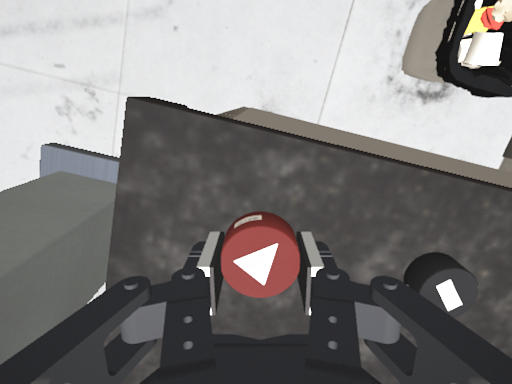

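```bash
python3 -m creep '[[[0,-0.1,0,0],[0,-0.2,0,0],[0,-0.39,0,0],[0,-0.39,0,0],[0,-0.39,0,0],[0,-0.39,0,0],[0,-0.39,0,0]]]'
python3 - <<'E'
from h import *
np.set_printoptions(precision=4,suppress=True)
s=ctrl.read_state()
f=grab('wrist','w4'); hsv=cv2.cvtColor(f['image'],cv2.COLOR_BGR2HSV); H,S,V=[hsv[...,i].astype(int) for i in range(3)]
M=((S>100)&((H<8)|(H>172))&(V>60)).astype(np.uint8); M[:,:205]=0;M[:,325:]=0
cs,_=cv2.findContours(M,0,cv2.CHAIN_APPROX_NONE);q=max(cs,key=cv2.contourArea); h=q.reshape(-1,2); print(h.min(0),h.max(0))
R=np.array(s['tcp_rot'])
for z in(.018+s['position'][2],): print('row250-center guess',R.T@(onz(f,260,252,z)-s['position']))
# triangle centroid on top face
W=((V>200)&(S<40)).astype(np.uint8); W[:,:225]=0;W[:,300:]=0;W[:238]=0;W[292:]=0
m=cv2.moments(W,True); u,v=m['m10']/m['m00'],m['m01']/m['m00']; print('tri',u,v,R.T@(onz(f,u,v,.018+s['position'][2])-s['position']))
# same with original: triangle vs centre in w2
g=load('w2'); 
plan([.540,.1972,.10],13.5)
E
```

```text
clock: 7.05
position: [0.4184, 0.3629, 0.0976]
tcp_rot: [[0.236, -0.002, 0.972], [-0.972, -0.002, 0.236], [0.001, -1.0, -0.002]]
wrist_force: [0.1, -0.2, -1.4]
opening: 0.0367
[220 212] [300 297]
row250-center guess [-0.0059 -0.018   0.0007]
tri 258.11248593925757 262.58605174353204 [-0.0004 -0.018  -0.0002]
cur [0.4184 0.363  0.0976] az 13.64 clk 7.1 open 0.0367 F [ 0.4  0.6 -0.6] | row [ 0.7593 -0.0093  0.3165] 0.0011 rows>= 5.0
```

View pics/w4.png

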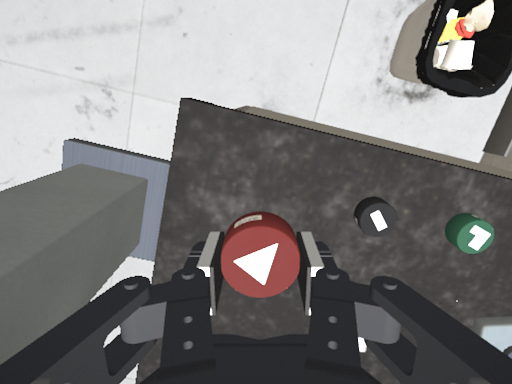

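```bash
python3 - <<'E'
from h import *
np.set_printoptions(precision=4,suppress=True)
f=load('w4');s=ctrl.read_state();R=np.array(s['tcp_rot'])
for zz in (.016,.018,.020):print(zz,[ (R.T@(onz(f,u,v,zz+s['position'][2])-s['position'])) for u,v in((260,297.5),(220.5,258),(300.5,258),(260,258))])
E
```

```text
0.016 [array([ 0.02  , -0.016 ,  0.0007]), array([-0.0016, -0.016 , -0.0177]), array([-0.0016, -0.016 ,  0.0197]), array([-0.0016, -0.016 ,  0.0007])]
0.018 [array([ 0.0185, -0.018 ,  0.0007]), array([-0.0027, -0.018 , -0.0175]), array([-0.0027, -0.018 ,  0.0194]), array([-0.0027, -0.018 ,  0.0007])]
0.02 [array([ 0.0171, -0.02  ,  0.0007]), array([-0.0038, -0.02  , -0.0172]), array([-0.0038, -0.02  ,  0.0191]), array([-0.0038, -0.02  ,  0.0007])]
```

```bash
python3 -m creep '[[[0.1,0,0.042,0],[0.25,0,0.105,0],[0.4,0,0.17,0],[0.55,0,0.23,0],[0.68,0,0.285,0],[0.76,0,0.3165,0],[0.76,0,0.3165,0],[0.76,0,0.3165,0],[0.76,0,0.3165,0],[0.76,0,0.3165,0]]]'
python3 - <<'E'
from h import *
grab('wrist','w5')
plan([.540,.1972,.003],13.5)
E
```

```text
clock: 8.1
position: [0.5398, 0.1988, 0.0987]
tcp_rot: [[0.238, -0.0, 0.971], [-0.971, 0.0, 0.238], [-0.0, -1.0, -0.0]]
wrist_force: [-1.0, 0.3, -1.2]
opening: 0.0363
cur [0.5399 0.1987 0.0988] az 13.73 clk 8.15 open 0.0363 F [-0.2  0.3 -0.7] | row [ 0.0059  0.383  -0.001 ] 0.0019 rows>= 2.0
```

View pics/w5.png

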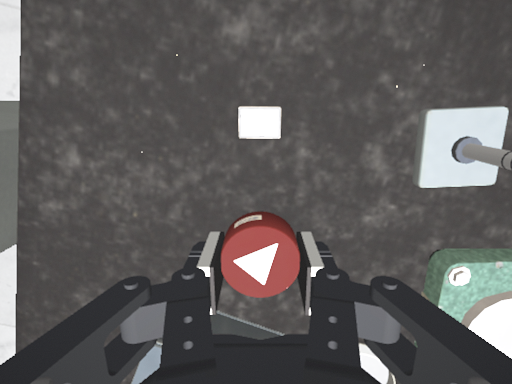

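The red specimen is held level at (260,255). Coupon A is at (260,122), straight in line in column 260, so the lateral alignment is good.

```bash
python3 - <<'E'
from h import *
f=load('w5'); print(onz(f,259.8,122.5,.024), 'mid', onz(f,259.8,122.5,.024)[:2]+.06*np.array([.2334,-.9724]))
E
python3 -m creep '[[[0.006,0.1,-0.001,0],[0.006,0.2,-0.001,0],[0.006,0.3,-0.001,0],[0.006,0.34,-0.001,0],[0.006,0.36,-0.001,0],[0.006,0.37,-0.001,0],[0.006,0.38,-0.001,0],[0.006,0.384,-0.001,0],[0.006,0.384,-0.001,0],[0.006,0.384,-0.001,0]]]'
python3 - <<'E'
from h import *
plan([.540,.1972,.003],13.5)
E
```

```text
[0.52666593 0.25493649 0.024     ] mid [0.54066993 0.19659249]
clock: 9.15
position: [0.5409, 0.196, 0.0032]
tcp_rot: [[0.235, 0.001, 0.972], [-0.972, 0.0, 0.235], [-0.0, -1.0, 0.001]]
wrist_force: [0.8, 0.2, -1.6]
opening: 0.0367
cur [0.5409 0.196  0.0032] az 13.62 clk 9.15 open 0.0367 F [ 0.8  0.2 -1.6] | row [-0.0054  0.0009 -0.0025] 0.001 rows>= 1.0
```

```bash
python3 -m creep '[[[-0.004,0.002,-0.002,0],[-0.004,0.005,-0.002,0],[-0.004,0.006,-0.002,0],[-0.004,0.006,-0.002,0]]]'
python3 - <<'E'
from h import *
plan([.540,.1972,.003],13.5)
E
```

```text
clock: 9.55
position: [0.54, 0.1971, 0.002]
tcp_rot: [[0.236, 0.001, 0.972], [-0.972, 0.0, 0.236], [0.0, -1.0, 0.001]]
wrist_force: [-2.2, -0.7, 8.5]
opening: 0.0364
cur [0.54   0.1971 0.002 ] az 13.63 clk 9.55 open 0.0364 F [-2.2 -0.7  8.5] | row [-0.0005 -0.0039  0.0002] 0.0011 rows>= 1.0
```

```bash
python3 -m creep '[[[0,0,0,0],[0,0,0,0],[0,0,0,0],[0,0,0,0],[0,0,0,0],[0,0,0,0],[0,0,0,0]]]' 0.8 && python3 -m creep '[[[0,-0.1,0,0],[0,-0.2,0,0],[0,-0.4,0,0],[0,-0.6,0,0],[0,-0.8,0,0],[0,-0.92,0,0],[0,-0.92,0,0],[0,-0.92,0,0],[0,-0.92,0,0]]]'
python3 - <<'E'
from h import *
grab('wrist','w6'); grab('top','t6'); grab('scene','s6')
plan([.54,.26,.231],13.5)
E
```

```text
clock: 10.25
position: [0.5399, 0.1969, 0.0013]
tcp_rot: [[0.236, -0.0, 0.972], [-0.972, 0.0, 0.236], [-0.0, -1.0, -0.0]]
wrist_force: [0.7, 0.3, 0.6]
opening: 0.0684
clock: 11.15
position: [0.5393, 0.1963, 0.2301]
tcp_rot: [[0.236, -0.002, 0.972], [-0.972, -0.001, 0.236], [0.001, -1.0, -0.002]]
wrist_force: [1.0, -0.7, 0.4]
opening: 0.0685
cur [0.5394 0.1966 0.23  ] az 13.64 clk 11.3 open 0.0682 F [ 0.7 -0.1 -0.3] | row [-0.2459 -0.0041  0.062 ] 0.0011 rows>= 2.0
```

View pics/w6.png

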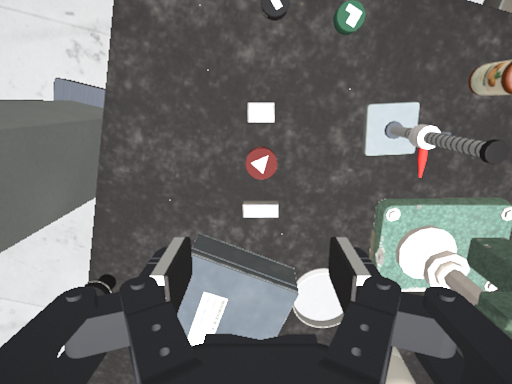

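The red specimen now stands at (261,163), between the coupons at (261,112) and (261,210). I'll measure the placement, and triangulate the pointer from this view too.

```bash
python3 - <<'E'
from h import *
np.set_printoptions(precision=4,suppress=True)
f=load('w6'); im=f['image']; hsv=cv2.cvtColor(im,cv2.COLOR_BGR2HSV); H,S,V=[hsv[...,i].astype(int) for i in range(3)]
def big(m,roi):
    a,b,c,d=roi; M=np.zeros(m.shape,np.uint8); M[b:d,a:c]=m[b:d,a:c]; cs,_=cv2.findContours(M,0,cv2.CHAIN_APPROX_NONE); return max(cs,key=cv2.contourArea)
red=(S>100)&((H<8)|(H>172))&(V>60)
q=big(red,(240,140,285,185)); e=cv2.fitEllipse(q); pr=onz(f,*e[0],.014)[:2]; print('red',e,pr)
C={}
for n,z,roi in(('ca',.024,(240,95,285,128)),('cb',.016,(235,195,285,222))):
    q=big((V>205)&(S<40),roi); r=cv2.minAreaRect(q); B=np.array([onz(f,u,v,z)[:2] for u,v in cv2.boxPoints(r)]); C[n]=B.mean(0); print(n,r,C[n])
m=(C['ca']+C['cb'])/2; u=(C['cb']-C['ca']);print('dist',np.linalg.norm(u));u/=np.linalg.norm(u); d=pr-m; print('mid',m,'red along',d@u,'perp',d@[-u[1],u[0]])
q=big(red&(S>130),(405,140,435,185)); print('ptr',q.reshape(-1,2)[q.reshape(-1,2)[:,1].argmax()])
def crop(t,r,n,s): cv2.imwrite(f'pics/{n}.png',cv2.resize(load(t)['image'][r[1]:r[3],r[0]:r[2]],None,fx=s,fy=s,interpolation=cv2.INTER_CUBIC))
crop('w6',(395,115,445,190),'c8',8)
E
```

```text
red ((260.8680419921875, 162.8206329345703), (30.9118709564209, 32.29070281982422), 1.7330302000045776) [0.5406 0.1973]
ca ((261.0, 112.5), (19.0, 26.0), 90.0) [0.5268 0.2546]
cb ((260.0, 211.0), (12.0, 34.0), 90.0) [0.5539 0.1377]
dist 0.11997958458956436
mid [0.5404 0.1962] red along -0.0010575460779015926 perp 0.0004682001040271688
ptr [419 177]
```

View pics/c8.png

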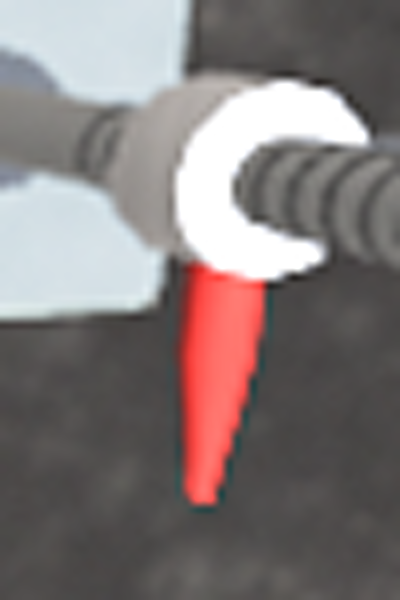

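```bash
cat > ptr.py <<'E'
from h import *
np.set_printoptions(precision=4,suppress=True)
P={'w1':(428.6,250.8),'scene0':(162.3,209.7),'top0':(209.7,151),'w6':(419.5,177.4)}
base={}
for k,roi in (('w1',(370,165,430,222)),('w6',(360,98,425,160)),('w5',(412,100,512,195)),('scene0',(140,226,180,258))):
    f=load(k); hsv=cv2.cvtColor(f['image'],cv2.COLOR_BGR2HSV); V=hsv[...,2]; S=hsv[...,1]
    M=np.zeros(V.shape,np.uint8); a,b,c,d=roi; M[b:d,a:c]=((V>170)&(S<60))[b:d,a:c] if k!='scene0' else (V>110)[b:d,a:c]
    cs,_=cv2.findContours(M,0,2); q=cv2.convexHull(max(cs,key=cv2.contourArea)); r=cv2.minAreaRect(q)
    B=np.array([onz(f,u,v,.016)[:2] for u,v in cv2.boxPoints(r)]); e=B[1]-B[0]
    print(k,r,'C',B.mean(0),'sides',np.linalg.norm(e),np.linalg.norm(B[2]-B[1]),'ang',np.degrees(np.arctan2(e[1],e[0]))%90)
for ks in (['w1','w6'],['w1','w6','scene0'],['w1','w6','scene0','top0'],['w6','scene0'],['w6','top0']):
    R=[ray(load(k),*P[k]) for k in ks]; p=tri(R); print(ks,p,[np.round(np.array(proj(load(k),p))-P[k],1) for k in ks])
E
python3 ptr.py
```

```text
w1 ((401.0, 193.0), (46.0, 50.0), 90.0) C [0.6783 0.2728] sides 0.060502239693475526 0.060286779620831656 ang 13.462712057828465
w6 ((394.04339599609375, 128.4981231689453), (51.473114013671875, 60.16055679321289), 87.51044464111328) C [0.681  0.2726] sides 0.0676304378004527 0.059557154912074715 ang 16.028575345982244
w5 ((463.5, 147.0), (80.0, 89.0), 90.0) C [0.6789 0.2721] sides 0.06387973592815074 0.06127297893250541 ang 13.74655317857892
scene0 ((157.72682189941406, 239.7584991455078), (27.37847137451172, 24.37521743774414), 24.77513885498047) C [0.6793 0.2751] sides 0.06833803922552364 0.07768465792633823 ang 28.06254340948326
['w1', 'w6'] [0.6891 0.234  0.089 ] [array([-0.1,  0. ]), array([ 0.1, -0. ])]
['w1', 'w6', 'scene0'] [0.69   0.2335 0.0865] [array([-0.8, -0.5]), array([-0.6,  0.1]), array([-0.4, -0.4])]
['w1', 'w6', 'scene0', 'top0'] [0.6897 0.2336 0.087 ] [array([-0.8, -0.4]), array([-0.6,  0. ]), array([-0.4, -0.4]), array([0., 0.])]
['w6', 'scene0'] [0.6904 0.2332 0.0851] [array([-1. ,  0.1]), array([-0.4, -0.1])]
['w6', 'top0'] [0.6896 0.2337 0.0878] [array([-0.2,  0.1]), array([-0., -0.])]
```

```bash
python3 - <<'E'
from h import *
plan([.555,.21,.14],13.5)
E
python3 -m creep '[[[-0.04,0.18,0.072,0],[-0.04,0.36,0.072,0],[-0.04,0.36,0.072,0],[-0.04,0.36,0.072,0],[-0.04,0.36,0.072,0],[-0.04,0.36,0.072,0],[-0.04,0.36,0.072,0]]]'
python3 - <<'E'
from h import *
f=grab('wrist','w7'); print(proj(f,[.689,.234,.089]))
E
```

```text
cur [0.5394 0.1966 0.23  ] az 13.64 clk 11.3 open 0.0682 F [ 0.7 -0.1 -0.3] | row [-0.0374  0.3599  0.074 ] 0.0011 rows>= 2.0
clock: 12.0
position: [0.5558, 0.211, 0.143]
tcp_rot: [[0.235, 0.002, 0.972], [-0.972, 0.001, 0.235], [-0.0, -1.0, 0.003]]
wrist_force: [-0.0, -0.6, -0.7]
opening: 0.0683
(np.float64(451.25209886365724), np.float64(221.74440752997253))
```

View pics/w7.png

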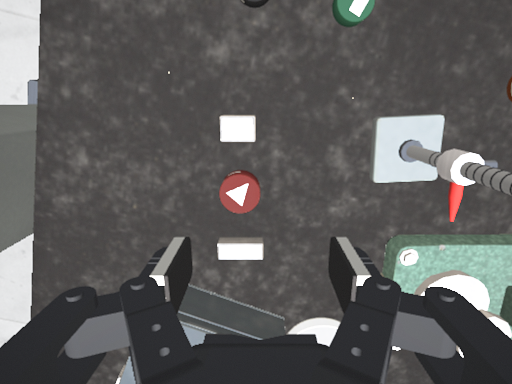

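The pointer tip is at about (453,220), close to the prediction of (451,222).

```bash
python3 - <<'E'
from h import *
np.set_printoptions(precision=4,suppress=True)
f=load('w7');cv2.imwrite('pics/c9.png',cv2.resize(f['image'][140:235,425:485],None,fx=6,fy=6,interpolation=cv2.INTER_CUBIC))
hsv=cv2.cvtColor(f['image'],cv2.COLOR_BGR2HSV); H,S,V=[hsv[...,i].astype(int) for i in range(3)]
m=(S>130)&((H<8)|(H>172))&(V>100); m[:, :430]=0; ys,xs=np.nonzero(m[180:230]); ys+=180
k=ys>=ys.max()-1; print(xs[k].mean(),ys.max())
tip=(xs[k].mean(),ys.max()+.3)
P={'w1':(428.6,250.8),'scene0':(162.3,209.7),'top0':(209.7,151),'w6':(419.5,177.4),'w7':tip}
for ks in (['w1','w6','w7'],['w1','w7'],['w7','scene0'],['w7','top0'],list(P)):
    p=tri([ray(load(k),*P[k]) for k in ks]); print(ks,p)
for k in P:
    c,d=ray(load(k),*P[k]); t=((np.array([.6878,.2348])-c[:2])@d[:2])/(d[:2]@d[:2]); q=c+t*d; print(k,'z at known xy',q)
plan([.45,0,.231],0)
E
```

```text
451.5 221
['w1', 'w6', 'w7'] [0.6892 0.2341 0.0889]
['w1', 'w7'] [0.688  0.2347 0.0905]
['w7', 'scene0'] [0.6864 0.235  0.0907]
['w7', 'top0'] [0.6897 0.2338 0.0878]
['w1', 'scene0', 'top0', 'w6', 'w7'] [0.6897 0.2337 0.0873]
w1 z at known xy [0.6878 0.2348 0.091 ]
scene0 z at known xy [0.6874 0.2341 0.0878]
top0 z at known xy [0.6886 0.2332 0.0912]
w6 z at known xy [0.6877 0.2343 0.0913]
w7 z at known xy [0.6878 0.2347 0.0906]
cur [0.5556 0.2109 0.1427] az 13.6 clk 12.05 open 0.0682 F [-0.7  0.   0.4] | row [ 0.7207 -0.3547 -0.6084] 0.1134 rows>= 6.0
```

View pics/c9.png

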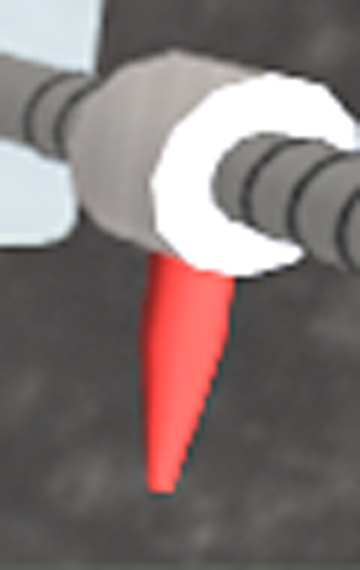

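Pointer height is about 0.0895 m, with views giving 0.087 to 0.091. Now the loupe: rise, then move across.

```bash
python3 -m creep '[[[0,-0.15,0,0],[0,-0.36,0,0],[0.3,-0.36,-0.2,-0.06],[0.55,-0.36,-0.4,-0.12],[0.72,-0.36,-0.6,-0.18],[0.72,-0.36,-0.6,-0.25],[0.72,-0.36,-0.6,-0.25],[0.72,-0.36,-0.6,-0.25],[0.72,-0.36,-0.6,-0.25],[0.72,-0.36,-0.6,-0.25]]]'
python3 - <<'E'
from h import *
plan([.4848,-.20,.22],75)
E
```

```text
clock: 13.05
position: [0.4525, 0.0017, 0.2318]
tcp_rot: [[0.69, 0.001, 0.723], [-0.723, 0.001, 0.69], [0.001, -1.0, 0.001]]
wrist_force: [0.5, 0.7, -1.0]
opening: 0.0682
cur [0.4525 0.0017 0.2318] az 43.67 clk 13.05 open 0.0682 F [ 0.5  0.7 -1. ] | row [ 0.6727  0.0471 -0.4635] -0.2611 rows>= 5.0
```

```bash
python3 -m creep '[[[0.67,0.047,-0.46,-0.26],[0.67,0.047,-0.46,-0.26],[0.67,0.047,-0.46,-0.26],[0.67,0.047,-0.46,-0.26],[0.67,0.047,-0.46,-0.26],[0.67,0.047,-0.46,-0.26],[0.67,0.047,-0.46,-0.26],[0.67,0.047,-0.46,-0.26]]]'
python3 - <<'E'
from h import *
grab('wrist','w8')
plan([.4848,-.285,.12],75)
E
```

```text
clock: 13.85
position: [0.4846, -0.1976, 0.2199]
tcp_rot: [[0.966, 0.001, 0.259], [-0.259, 0.0, 0.966], [0.0, -1.0, 0.0]]
wrist_force: [-0.1, 0.1, -0.8]
opening: 0.0686
cur [ 0.4845 -0.1979  0.22  ] az 74.99 clk 13.9 open 0.0681 F [ 0.2 -0.1  0. ] | row [ 0.0913  0.3999 -0.3363] -0.0 rows>= 3.0
```

View pics/w8.png

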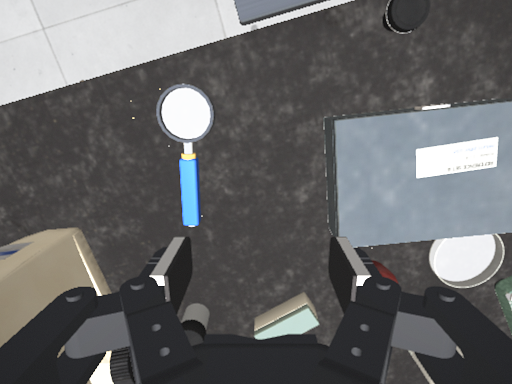

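The lens is at (185,113) and the handle runs from (189,153) to (190,226).

```bash
cat > lp.py <<'E'
from h import *
np.set_printoptions(precision=4,suppress=True)
def loupe(tag,rb,rr,zoff=0):
    f=load(tag); hsv=cv2.cvtColor(f['image'],cv2.COLOR_BGR2HSV); H,S,V=[hsv[...,i].astype(int) for i in range(3)]
    def big(m,roi):
        a,b,c,d=roi; M=np.zeros(m.shape,np.uint8); M[b:d,a:c]=m[b:d,a:c]; cs,_=cv2.findContours(M,0,cv2.CHAIN_APPROX_NONE); return max(cs,key=cv2.contourArea)
    out={}
    if rb is not None:
        q=big((S>120)&(H>95)&(H<125)&(V>80),rb); r=cv2.minAreaRect(q); b=cv2.boxPoints(r)
        W=np.array([onz(f,u,v,.013+zoff)[:2] for u,v in b]); e=[W[1]-W[0],W[2]-W[1]]; L=max(e,key=np.linalg.norm)
        print('handle',np.round(r[0],1),np.round(r[1],1),'C',W.mean(0),'dim',[np.linalg.norm(x) for x in e],'ang',np.degrees(np.arctan2(L[1],L[0])))
        out['h']=W.mean(0)
    if rr is not None:
        q=big(V>150,rr); e=cv2.fitEllipse(q); out['l']=onz(f,*e[0],.009+zoff)[:2]; print('lens',e,out['l'])
    if len(out)==2:
        d=out['h']-out['l']; print('sep',np.linalg.norm(d),'dir',np.degrees(np.arctan2(d[1],d[0])),'grip',out['l']+80*d/np.linalg.norm(d)/1000)
    return out
E
python3 - <<'E'
from lp import *
loupe('w8',(175,145,205,232),(155,84,214,142)); loupe('wl',(295,210,385,250),(240,205,296,262))
E
```

```text
handle [189.6 191.4] [67.8 19.1] C [ 0.4958 -0.2885] dim [np.float64(0.022398902432459025), np.float64(0.08523609100836763)] ang -15.54334343573248
lens ((184.35272216796875, 113.03998565673828), (52.98218536376953, 57.77231216430664), 145.88552856445312) [ 0.4059 -0.2652]
sep 0.09290777258762437 dir -14.521196075024125 grip [ 0.4833 -0.2852]
handle [339.4 228.2] [18.5 66. ] C [ 0.4966 -0.2879] dim [np.float64(0.08393527342205863), np.float64(0.026010710183129455)] ang -16.136038526146198
lens ((268.1525573730469, 235.29090881347656), (42.473384857177734, 49.67991638183594), 81.32727813720703) [ 0.4067 -0.2664]
sep 0.09238578109514116 dir -13.44978621518608 grip [ 0.4845 -0.285 ]
```

```bash
python3 -m creep '[[[0.09,0.1,-0.336,0],[0.09,0.3,-0.336,0],[0.09,0.5,-0.336,0],[0.09,0.5,-0.336,0],[0.09,0.5,-0.336,0],[0.09,0.5,-0.336,0],[0.09,0.5,-0.336,0]]]'
python3 - <<'E'
from h import *
grab('wrist','w9')
plan([.484,-.285,.004],75.3)
E
```

```text
clock: 14.6
position: [0.4852, -0.2863, 0.0965]
tcp_rot: [[0.965, 0.003, 0.261], [-0.261, -0.001, 0.965], [0.003, -1.0, -0.0]]
wrist_force: [0.5, -0.7, 0.0]
opening: 0.0681
cur [ 0.4851 -0.2865  0.0965] az 74.88 clk 14.65 open 0.0682 F [-0.2  0.   0.9] | row [-0.0068  0.3699  0.005 ] -0.0035 rows>= 2.0
```

View pics/w9.png

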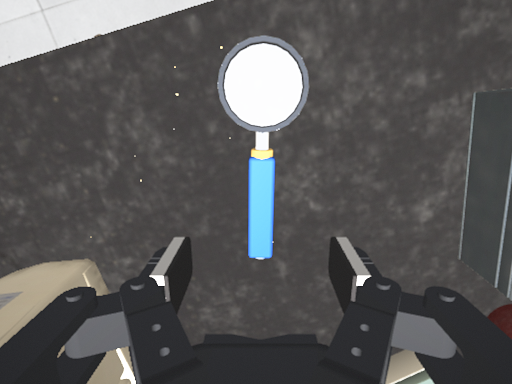

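The handle is centred at about column 261 and parallel to the pads.

```bash
python3 - <<'E'
from lp import *
loupe('w9',(240,148,285,262),(215,35,312,134))
E
python3 -m creep '[[[-0.006,0.15,0.004,-0.004],[-0.006,0.25,0.004,-0.004],[-0.006,0.32,0.004,-0.004],[-0.006,0.35,0.004,-0.004],[-0.006,0.368,0.004,-0.004],[-0.006,0.368,0.004,-0.004],[-0.006,0.368,0.004,-0.004]]]'
python3 - <<'E'
from h import *
plan([.484,-.285,.004],75.3)
E
```

```text
handle [261.  207.5] [ 26. 101.] C [ 0.4966 -0.2887] dim [np.float64(0.08523885157883228), np.float64(0.01961179060942314)] ang 164.25154504556033
lens ((262.8028869628906, 83.94306182861328), (88.71315002441406, 95.43356323242188), 0.4930175542831421) [ 0.4054 -0.2628]
sep 0.09482125334857962 dir -15.827142160925655 grip [ 0.4823 -0.2846]
clock: 15.35
position: [0.4832, -0.2858, 0.0035]
tcp_rot: [[0.967, 0.001, 0.254], [-0.254, -0.001, 0.967], [0.001, -1.0, -0.0]]
wrist_force: [-0.2, 0.3, 0.7]
opening: 0.0682
cur [ 0.4832 -0.2858  0.0035] az 75.3 clk 15.35 open 0.0682 F [-0.2  0.3  0.7] | row [ 0.0024 -0.0019  0.0041] -0.0 rows>= 1.0
```

```bash
python3 -m creep '[[[0.006,-0.006,0.003,0],[0.006,-0.006,0.003,0],[0.006,-0.006,0.003,0],[0.006,-0.006,0.003,0],[0.006,-0.006,0.003,0],[0.006,-0.006,0.003,0],[0.006,-0.006,0.003,0],[0.006,-0.006,0.003,0],[0.006,-0.006,0.003,0],[0.006,-0.006,0.003,0],[0.006,-0.006,0.003,0],[0.006,-0.006,0.003,0],[0.006,-0.006,0.003,0]]]' 0 80
python3 - <<'E'
from h import *
grab('wrist','w10')
plan([.484,-.285,.085],75.3)
E
```

```text
clock: 16.65
position: [0.4844, -0.2854, 0.0047]
tcp_rot: [[0.967, 0.001, 0.254], [-0.254, -0.0, 0.967], [0.001, -1.0, -0.0]]
wrist_force: [-1.7, 1.2, 8.4]
opening: 0.0177
cur [ 0.4845 -0.2854  0.0047] az 75.29 clk 16.7 open 0.0178 F [-1.7  0.2  7.7] | row [-0.0019 -0.3212  0.0009] -0.0001 rows>= 2.0
```

View pics/w10.png

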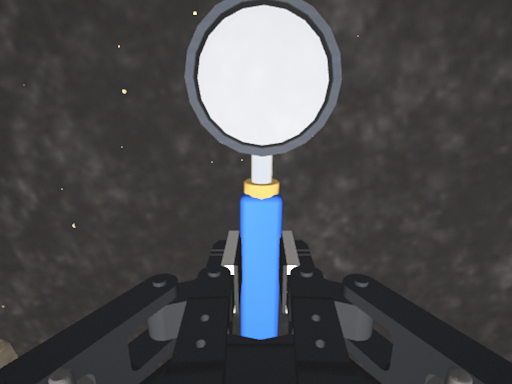

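The handle is gripped, with the lens centre at (262,76). Lift next.

```bash
python3 - <<'E'
from lp import *
s=ctrl.read_state(); o=loupe('w10',None,(180,0,345,152)); R=np.array(s['tcp_rot']); print('lens in tool',R.T@(np.append(o['l'],.009)-s['position']))
E
python3 -m creep '[[[0,-0.05,0,0],[0,-0.15,0,0],[0,-0.3,0,0],[0,-0.5,0,0],[0,-0.6,0,0],[0,-0.6,0,0],[0,-0.6,0,0],[0,-0.6,0,0]]]'
python3 - <<'E'
from lp import *
s=ctrl.read_state(); f=grab('wrist','w11'); o=loupe('w11',None,(180,0,345,152),s['position'][2]-.0047); R=np.array(s['tcp_rot']); print('lens in tool',R.T@(np.append(o['l'],s['position'][2]-.0047+.009)-s['position']))
plan([.47,-.06,.18],40)
E
```

```text
lens ((262.81475830078125, 74.69534301757812), (130.3675079345703, 138.97146606445312), 1.2103219032287598) [ 0.4049 -0.2634]
lens in tool [-0.0825 -0.0044  0.0011]
clock: 17.5
position: [0.4832, -0.2852, 0.1531]
tcp_rot: [[0.967, -0.002, 0.254], [-0.254, 0.001, 0.967], [-0.002, -1.0, 0.0]]
wrist_force: [0.1, -0.1, -1.7]
opening: 0.0179
lens ((262.4560241699219, 74.8479232788086), (130.29913330078125, 138.81533813476562), 1.6048446893692017) [ 0.4037 -0.2634]
lens in tool [-0.0824 -0.0041  0.0009]
cur [ 0.4833 -0.2851  0.1529] az 75.31 clk 17.55 open 0.0179 F [-0.2 -0.1 -1.3] | row [-0.2801 -0.1074  0.8575] 0.2942 rows>= 5.0
```

View pics/w11.png

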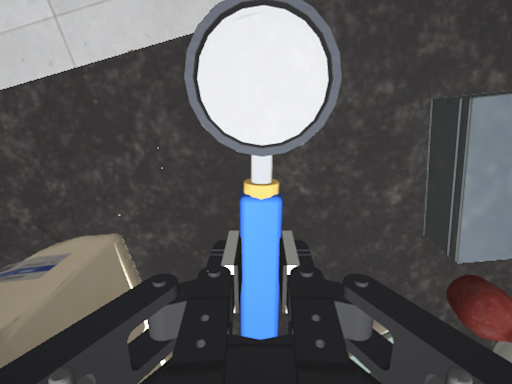

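```bash
python3 -m creep '[[[-0.05,-0.05,0.1,0.03],[-0.12,-0.1,0.28,0.08],[-0.2,-0.1,0.48,0.15],[-0.26,-0.1,0.68,0.22],[-0.28,-0.1,0.82,0.28],[-0.28,-0.1,0.855,0.33],[-0.28,-0.1,0.855,0.38],[-0.28,-0.1,0.855,0.4],[-0.28,-0.1,0.855,0.4],[-0.28,-0.1,0.855,0.4]]]'
python3 - <<'E'
from h import *
plan([.5116,.1201,.14],-20)
E
```

```text
clock: 18.55
position: [0.4704, -0.0607, 0.1784]
tcp_rot: [[0.46, -0.001, 0.888], [-0.888, 0.0, 0.46], [-0.001, -1.0, -0.001]]
wrist_force: [-0.3, -0.3, -1.3]
opening: 0.0178
cur [ 0.4704 -0.0607  0.1784] az 27.4 clk 18.55 open 0.0178 F [-0.3 -0.3 -1.3] | row [-0.5658  0.1537  0.4795] 0.395 rows>= 6.0
```

```bash
python3 -m creep '[[[-0.06,0,0.05,0.04],[-0.17,0.02,0.14,0.1],[-0.3,0.06,0.25,0.17],[-0.42,0.1,0.36,0.24],[-0.52,0.14,0.44,0.31],[-0.565,0.15,0.48,0.36],[-0.565,0.15,0.48,0.395],[-0.565,0.15,0.48,0.395],[-0.565,0.15,0.48,0.395],[-0.565,0.15,0.48,0.395],[-0.565,0.15,0.48,0.395]]]'
python3 - <<'E'
from h import *
grab('wrist','w12');grab('scene','s12')
plan([.5116,.1201,.085],-20)
E
```

```text
clock: 19.65
position: [0.5126, 0.1191, 0.1416]
tcp_rot: [[-0.343, -0.0, 0.939], [-0.939, -0.0, -0.343], [0.0, -1.0, -0.0]]
wrist_force: [-0.3, -0.4, -1.3]
opening: 0.0178
cur [0.5126 0.1193 0.1416] az -20.1 clk 19.75 open 0.0177 F [-0.2  0.1 -0.4] | row [-0.0015  0.2265 -0.005 ] -0.0009 rows>= 2.0
```

View pics/w12.png

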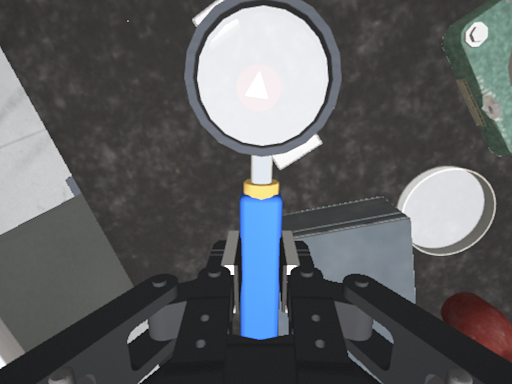

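View pics/s12.png

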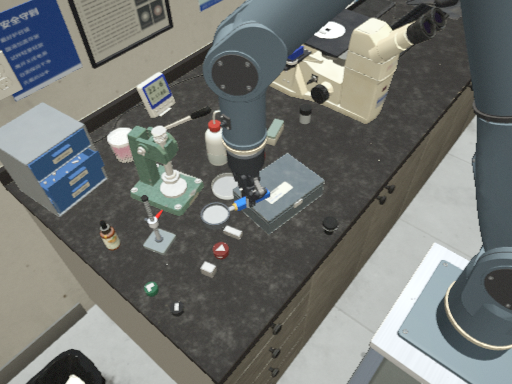

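The red specimen shows through the lens at (259,86). In the scene view red stands between the coupons with the loupe above. Now down to focus height.

```bash
python3 -m creep '[[[-0.001,0.06,-0.004,0],[-0.001,0.12,-0.004,0],[-0.001,0.18,-0.004,0],[-0.001,0.21,-0.004,0],[-0.001,0.225,-0.004,0],[-0.001,0.225,-0.004,0],[-0.001,0.225,-0.004,0],[-0.001,0.225,-0.004,0]]]'
python3 - <<'E'
from h import *
grab('wrist','w13');grab('top','t13');f=grab('scene','s13')
cv2.imwrite('pics/c13.png',cv2.resize(f['image'][190:330,130:290],None,fx=4,fy=4,interpolation=cv2.INTER_CUBIC))
plan([.5116,.1201,.085],-20)
E
```

```text
clock: 20.55
position: [0.5121, 0.1205, 0.0859]
tcp_rot: [[-0.344, 0.001, 0.939], [-0.939, 0.0, -0.344], [-0.001, -1.0, 0.001]]
wrist_force: [0.1, 0.0, -1.4]
opening: 0.0174
cur [0.5119 0.1204 0.0857] az -20.1 clk 20.7 open 0.0181 F [ 0.3  0.3 -0.7] | row [ 0.0015  0.0027 -0.0008] -0.0008 rows>= 1.0
```

View pics/w13.png

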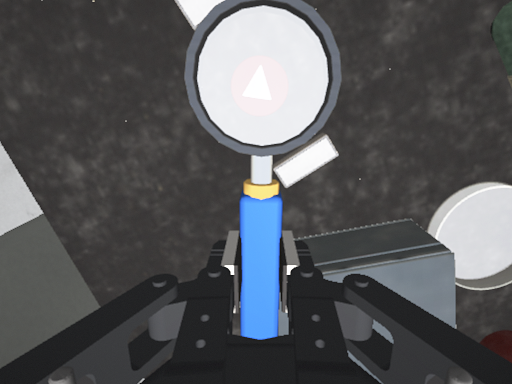

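View pics/c13.png

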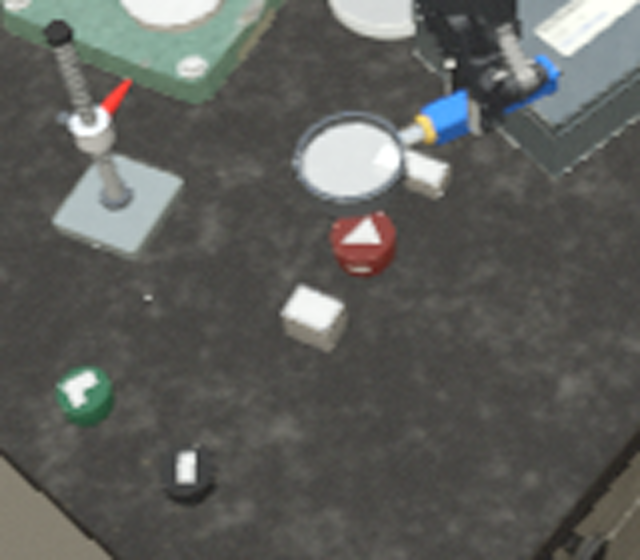

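The loupe is held above the red specimen. In the wrist view red shows at (259,85) through the lens, which is centred at (262,75). I'll cross-check the lens position and height.

```bash
python3 - <<'E'
from lp import *
s=ctrl.read_state(); zl=s['position'][2]-.0047
o=loupe('w13',None,(180,0,345,152),zl)
f=load('w13'); print('zlens',zl+.009)
# red through lens (pinkish)
hsv=cv2.cvtColor(f['image'],cv2.COLOR_BGR2HSV); H,S,V=[hsv[...,i].astype(int) for i in range(3)]
m=((H<12)|(H>168))&(S>15)&(V>120); M=np.zeros(m.shape,np.uint8); M[40:130,215:310]=m[40:130,215:310]
cs,_=cv2.findContours(M,0,1); q=max(cs,key=cv2.contourArea); e=cv2.fitEllipse(q); print('red',e,onz(f,*e[0],.016))
# scene ring ellipse
g=load('s13'); V=cv2.cvtColor(g['image'],cv2.COLOR_BGR2HSV)[...,2]; M=np.zeros(V.shape,np.uint8); r=(204,218,232,241); M[r[1]:r[3],r[0]:r[2]]=V[r[1]:r[3],r[0]:r[2]]>130
cs,_=cv2.findContours(M,0,1); q=max(cs,key=cv2.contourArea); e=cv2.fitEllipse(cv2.convexHull(q)); print('scene lens',e)
t=load('t13'); print('pred scene',proj(g,[*o['l'],zl+.009]),'top',proj(t,[*o['l'],zl+.009]))
for dz in(-.005,.005): print(dz,proj(g,[*o['l'],zl+.009+dz]))
print('red pix',proj(g,[.5405,.197,.02]))
cv2.imwrite('pics/c14.png',cv2.resize(t['image'][140:260,155:255],None,fx=5,fy=5,interpolation=cv2.INTER_CUBIC))
E
```

```text
lens ((262.30499267578125, 75.18470764160156), (130.07583618164062, 138.72569274902344), 0.38800278306007385) [0.5424 0.1979]
zlens 0.08997996076324255Traceback (most recent call last):
  File "<stdin>", line 8, in <module>
ValueError: max() iterable argument is empty
```

```bash
python3 - <<'E'
from lp import *
s=ctrl.read_state(); zl=s['position'][2]-.0047
L=[.5424,.1979,zl+.009]
f=load('w13')
i=f['image'].astype(int); d=i[...,2]-i[...,1]; print('d in red',d[90,240],d[60,300],i[90,240])
m=d>6; M=np.zeros(m.shape,np.uint8); M[40:130,215:310]=m[40:130,215:310]
cs,_=cv2.findContours(M,0,1); q=cv2.convexHull(max(cs,key=cv2.contourArea)); e=cv2.fitEllipse(q); print('red',e,onz(f,*e[0],.015))
g=load('s13'); V=cv2.cvtColor(g['image'],cv2.COLOR_BGR2HSV)[...,2]; M=np.zeros(V.shape,np.uint8); r=(204,218,232,241); M[r[1]:r[3],r[0]:r[2]]=V[r[1]:r[3],r[0]:r[2]]>130
cs,_=cv2.findContours(M,0,1); q=max(cs,key=cv2.contourArea); e=cv2.fitEllipse(cv2.convexHull(q)); print('scene lens',e)
t=load('t13'); print('pred scene',proj(g,L),'top',proj(t,L))
for dz in(-.005,.005): print(dz,proj(g,[L[0],L[1],L[2]+dz]))
cv2.imwrite('pics/c14.png',cv2.resize(t['image'][140:260,155:255],None,fx=5,fy=5,interpolation=cv2.INTER_CUBIC))
E
```

```text
d in red 9 0 [241 239 248]
red ((259.1617126464844, 85.35386657714844), (56.96045684814453, 60.306575775146484), 178.46231079101562) [0.5409 0.1979 0.015 ]
scene lens ((218.40396118164062, 229.50856018066406), (19.26394271850586, 29.720888137817383), 75.39635467529297)
pred scene (np.float64(216.53510152816682), np.float64(230.4991476059355)) top (np.float64(218.8944011936646), np.float64(194.24553155803665))
-0.005 (np.float64(216.74183870861904), np.float64(231.76330709312623))
0.005 (np.float64(216.32668795947043), np.float64(229.22473731577642))
```

```bash
ls pics/c14.png
```

```text
pics/c14.png
```

View pics/c14.png

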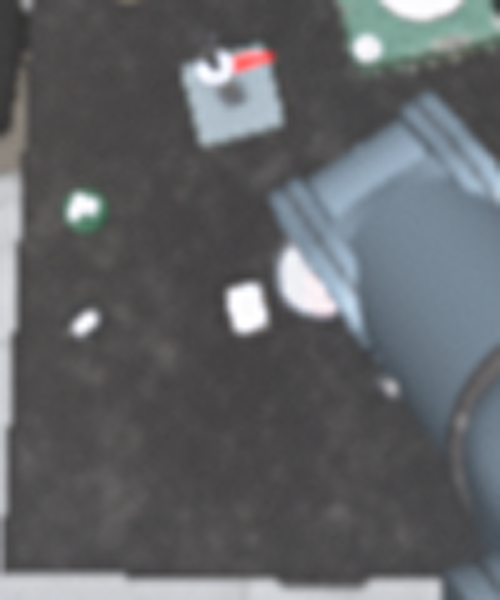

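```bash
python3 - <<'E'
from lp import *
g=load('s13')
for z in(.0875,.0895,.0915): print(z,proj(g,[.6885,.2345,z]))
i=g['image']; i=i[204:222,150:170].astype(int); m=(i[...,2]-i[...,1]>60); ys,xs=np.nonzero(m); k=xs.argmax(); print('tip region',xs.max()+150,ys.min()+204)
print('red',proj(g,[.5405,.1973,.02]))
plan([.5110,.1203,.0853],-20)
E
python3 -m creep '[[[0,0.002,-0.003,0],[0,0.002,-0.004,0],[0,0.002,-0.004,0],[0,0.002,-0.004,0],[0,0.002,-0.004,0],[0,0.002,-0.004,0],[0,0.002,-0.004,0],[0,0.002,-0.004,0],[0,0.002,-0.004,0],[0,0.002,-0.004,0]]]'
```

```text
0.0875 (np.float64(161.87767634125714), np.float64(209.65400469423994))
0.0895 (np.float64(161.7141624222484), np.float64(209.13727291921424))
0.0915 (np.float64(161.55014355068397), np.float64(208.61894540829036))
tip region 162 210
red (np.float64(220.02909301261798), np.float64(247.56654408237446))
cur [0.5119 0.1204 0.0857] az -20.1 clk 20.7 open 0.0181 F [ 0.3  0.3 -0.7] | row [ 0.0016  0.0015 -0.0034] -0.0008 rows>= 1.0
clock: 21.7
position: [0.5108, 0.1207, 0.0848]
tcp_rot: [[-0.344, -0.0, 0.939], [-0.939, 0.0, -0.344], [-0.0, -1.0, -0.0]]
wrist_force: [0.3, 0.2, -1.2]
opening: 0.018
```

```bash
python3 - <<'E'
from lp import *
s=ctrl.read_state(); zl=s['position'][2]-.0047
f=grab('wrist','w15'); o=loupe('w15',None,(180,0,345,152),zl)
i=f['image'].astype(int); m=i[...,2]-i[...,1]>6; M=np.zeros(m.shape,np.uint8); M[40:130,215:310]=m[40:130,215:310]
cs,_=cv2.findContours(M,0,1); e=cv2.fitEllipse(cv2.convexHull(max(cs,key=cv2.contourArea))); print('red',onz(f,*e[0],.015),'zlens',zl+.009,np.abs(s['qvel']).max())
g=load('s13'); 
for n in('scene0','s13'):
    h=cv2.cvtColor(load(n)['image'],cv2.COLOR_BGR2HSV); m=(h[...,1]<40)&(h[...,2]>150)
    for nm,(a,b,c,d) in dict(ca=(198,258,220,280),blk=(166,298,188,320),grn=(140,278,162,300)).items(): ys,xs=np.nonzero(m[b:d,a:c]); print(n,nm,(xs.mean()+a).round(1),(ys.mean()+b).round(1))
ctrl.job_done(); print('done',ctrl.read_state()['clock'])
E
```

```text
lens ((262.3076477050781, 75.18299102783203), (130.08001708984375, 138.72947692871094), 0.4110819101333618) [0.5411 0.1982]
red [0.5409 0.1979 0.015 ] zlens 0.08910713127714735 0.0016408069814426247
scene0 ca 207.7 266.9
scene0 blk 176.2 306.5
scene0 grn 149.3 286.3
s13 ca 207.6 267.0
s13 blk 176.2 306.5
s13 grn 149.3 286.3
the job is handed in; nothing more can be done
the job is handed in; nothing more can be done
```

I stood the red specimen face up midway between the two coupons and let go of it. I then picked up the loupe and handed in at about 22 s with it still held level over the specimen.

- **Specimen:** it measured about 1 mm from the midpoint.
- **Lens centring:** the last wrist view put the lens centre within about 0.4 mm of the red specimen's centre.
- **Lens height:** the arm's reading gives about 89 mm for the middle of the lens. My estimates of the pointer height ran from 87 to 91 mm in most camera combinations. I discarded one weak two-view estimate of 61 mm.
- **Height check that disagreed:** the scene camera suggested the lens may be a few millimetres higher relative to the pointer. I put that down to the ring hiding part of the lens and left the height as it was.
- **Other objects:** coupon A and the green and black specimens had not moved (0.1 px or less in the scene view). Coupon B and the gauge looked untouched, but I did not re-measure them at the end.

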